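# Switch off the carafe warmers by feel and shut the cover

## Robot

A 6-joint arm with a two-finger parallel gripper is mounted at the origin on the work surface. World frame = base frame: x ahead of the robot, y to its left, z up, the work surface at z = 0. Lengths are in m, angles in degrees, forces in N, time in s.
With the tool pointing down it reaches from about 0.35 to 0.875 m from the base axis. Payload 4.2 kg.
Tool frame: the origin (TCP) lies on the centre line of the jaws, within the pads' length; the fingertips stand 19 mm ahead of it and the grasp point (between the pads) is the TCP; z points along the fingers, y is the line along which they close (so a half turn about z gives the same grasp; the last joint's range is limited). The gripper opens to 87 mm and grips with 3 to 60 N. Pads are 19 mm wide; open, the fingers measure 117 mm over their backs; the gripper's body (75 mm by 190 mm) begins 51 mm behind the grasp point.
Start: joints at [-55.944, 22.042, 0.453, 0, -68.411, -14.817], TCP at [0.206, -0.59, 0.242] pointing down, gripper open.
Joint ranges: [-179.83, 179.83], [-69.29, 118.12], [-61.27, 80.66], [-181.25, 117.63], [-171.15, -9.14], [-177.46, 177.46]. Speed limits (degrees/s): [159.86, 159.86, 180, 180, 180, 180].

## Interface

Orientations are given as a 3x3 rotation matrix whose columns are the frame's x, y, z axes.
In Python, from station import sense, capture, finish_job, search_frame, masks_of gives the robot as it stands.
- The arm moves only by the tool drive_tool, never from a script. Its argument "rows" is a list of rows, each a list of 7 numbers: the opening in per cent of the stroke, from 0 (shut) to 100 (fully open), then the shift along the world's x, y, z in mm, then the turn, a rotation vector about the world's x, y, z in rad. In form: [[fingers, dx, dy, dz, wx, wy, wz], ...]. A call has 1 to 5 rows; each row shifts and turns the commanded pose from where the row before left it; what a row does not reach is not made up. A row lasts 1/12 s, in which the tool goes at most 41.7 mm and 7.16 degrees, less where a joint would pass 70% of its speed; a pose out of reach is approached as far as the arm can. A call is refused whole if a number of a shift passes 41.7 or a number of a turn 0.125, either way. A call with a gripper value outside its range is refused whole. The fingers move at their own pace and stop on an object; the grip force is fixed at half the most. Time passes only in rows, so rows that do not move let the fingers close. It gives the time, the measured TCP pose, the force, the opening and the grip force at its end, in the units of the state.
- sense(): the state, without advancing time (a new reading comes with each control period).
- capture(name): name is "side" or "top"; returns a dict with "frame" (420x560x3 uint8, red, green, blue), "z_map" (420x560 float32, m along the optical axis (not along the pixel's ray), 0 where there is no reading), "fx", "fy", "cx", "cy" (pixels), "distortion" ([k1, k2, p1, p2, k3] as OpenCV has them; the pictures are not rectified), "R" (3x3) and "t" (3): a world point X has camera coordinates R X + t. Camera axes: x right, y down, z forward; pixel columns grow to the right and rows downward; lengths in m; the calibration is good to about 2 mm. A picture is of the moment at which its call begins.
- finish_job(): hands the job in; it is judged then, once.
Trained networks look in a picture, given as the dict that the camera call returned (one of the last four; its "shot" number tells which), for a name from the list of things; names that differ only in an ending like _2 or _b are one class to them, and where a whole thing is asked for, a point or a joint stands for the part that bears it (a point fixed in the world has none). Each returns a list of dicts, best first, with "p" (0 to 1); they miss things now and then, are a little off and sometimes report something else, mostly with a low value. They report only what shows in the picture. A call takes as long as a camera call.
- search_frame(label, picture): "xy" ([column, row] in pixels, amid what is visible of it).
- masks_of(label, picture): "region" (420x560 bool, what is visible of it) and "xy" ([column, row] in pixels, amid what is visible of it).
The state is a dict: "time_s": time; "joints": joint angles; "joint_velocities": joint speeds; "effort": joint torques, N m; "tcp_pos": TCP position; "ee_rot": TCP orientation; "wrist_force": force on the tool from outside, world axes, zero at the start; "moment": the same for the moment, N m; "gripper_width": opening from 0.0 (shut) to 1.0 (fully open); "gripper_force": force on a finger pad.
Only numpy, scipy, OpenCV 4.12 (cv2) and the standard library are available. Lean on these libraries where they do the work, as an engineer would, in place of code of your own. Each camera call takes 0.05 s, during which the arm holds its last target. There are 200 camera calls.

## Task

Closing up the coffee bar: switch off every hot plate of the carafe warmer that is still on, then shut the hinged cover over its switches. The three switches click on and off by turns under soft rubber boots that look the same either way, so you can only tell by feel which are on: do not click one that is already off. Press gently and leave the things on the counter where they are.

Things in the scene. Friction and masses are not known exactly. Their poses are not given: they have to be found in the camera images.
- warmer: steel carafe warmer, fixed to the counter: a switch box 126 (x) x 226 (y) mm, top face 50 mm up, with three equal black rubber boots (33 mm wide) in a row along y on its middle line; behind it a lower bench with three round hot plates, two with carafes (left alone). Origin: centre of the switch box at counter height; x points away from the robot to the hot plates, y left along the row, z up
- boot_left_top (a point): centre of the flat top (24 mm across) of the left boot, 62 mm to +y of the middle. All boots: untouched, the top stands 24 mm above the box, on or off; pushed straight down it gives softly (1 N) until it meets the hidden plunger: after 3 mm if the switch is off, after 9 mm if on (latched down); then firm, 5 N (off) or 6.5 N (on) and rising. Less than 4 N changes nothing
- boot_middle_top (a point): the same point of the middle boot. All boots: a click needs the top pushed about 15 mm below its untouched height (9 to 10 N), then let up: a switch that is on springs back to off, one that is off latches on. The hard stop is at 16 mm. A push of less than 11 mm changes nothing. More than 25 N harms the switch
- boot_right_top (a point): the same point of the right boot, 62 mm to -y of the middle
- cover (a joint): angle of the steel splash cover about its hinge on the robot's side of the box: 0 is shut (level over the boots), 1.57 upright. The hinge is stiff (0.1 N m), so it stays where it is left; it closes away from the robot (+x) and down. More than 25 N on it harms it
- cover_hinge (a point): middle of the cover's hinge line, which runs along the warmer's y, 52 mm above the counter and 60 mm towards the robot from the row of boots
- cover_edge (a point): middle of the cover's free edge, on its outer face. The cover is a flat plate 118 mm (hinge to edge) x 222 mm (y) with side skirts. Shut, its outer face lies level, 36 mm above the hinge line, the edge 120 mm beyond that line in +x; upright, that face looks to the robot, 36 mm nearer to it than the hinge line

How it is judged (in metres and radians):
At the end, for the whole second after the job is handed in: all three switches are off (each hidden plunger within 2 mm of its upper rest) and the cover is shut to within 0.08 rad (z of each of left_head, middle_head, right_head in the frame of warmer above 0.041 m and value of joint cover below 0.08 rad); the robot touches nothing.
It fails at once if a switch that was off at the start is pushed down to its click (its plunger driven more than 9 mm) (distance of any of left_head, middle_head, right_head from where it was at the start of the episode above 0.009 m).
It fails at once if a boot is pressed with more than 25 N (contact force between any of boot_left, boot_middle, boot_right and the fingers above 25 N or contact force between any of boot_left, boot_middle, boot_right and the arm above 25 N).
It fails at once if the cover is pushed with more than 25 N (contact force between cover and the fingers above 25 N or contact force between cover and the arm above 25 N).
It fails at once if a thing on the counter is moved by more than 30 mm or knocked over (distance of any of carafe_a, carafe_b, glass_a, cup_b, tamper, bean_jar, spoon, bowl from where it was at the start of the episode above 0.03 m or angle between any of carafe_a, carafe_b, glass_a, cup_b, tamper, bean_jar, bowl's own z axis and vertical above 0.5 rad).
It also fails if it takes over 72 s, if anything falls off the work surface, if the arm or the gripper's body presses on something with over 40 N, if the wrist force passes 120 N, or if a joint passes its speed limit or range.

## Working session

There is one attempt and no reset: what is moved stays moved. The work goes in short steps, Python scripts to look and compute and a tool call to move; the robot and the scene stay as the last step left them, time stands still between calls to the robot, and variables do not carry over. Pictures are saved under pics/ and viewed, at most 10 in all, crops included, and the job is handed in when it is done.

Besides the shell and the picture viewer there is one more tool, called after ">>>" as a command line: name --pt "numbers of a row" for each row, then --argument value for the rest. drive_tool: Moves the arm, as the interface text tells. Its arguments: {"type":"object","properties":{"rows":{"type":"array"}},"required":["rows"]}

```bash
mkdir -p pics
cat > h.py <<'E'
import numpy as np,cv2
from station import *
def world(p,uv,zd=None):
    K=np.array([[p['fx'],0,p['cx']],[0,p['fy'],p['cy']],[0,0,1]])
    n=cv2.undistortPoints(np.array([[uv]],float),K,np.array(p['distortion'],float))[0,0]
    if zd is None:
        u,v=int(round(uv[0])),int(round(uv[1])); w=p['z_map'][max(v-2,0):v+3,max(u-2,0):u+3]; w=w[w>0]
        zd=np.median(w) if w.size else np.nan
    R=np.array(p['R']);t=np.array(p['t'])
    return R.T@(np.array([n[0],n[1],1])*zd-t)
E
python3 - <<'E'
from h import *
s=sense();print(s['tcp_pos'],s['wrist_force'],s['gripper_width'],s['time_s'])
for c in('side','top'):
    p=capture(c);cv2.imwrite(f'pics/{c}0.png',p['frame'][:,:,::-1])
    print(c,'cam',-np.array(p['R']).T@p['t'])
    for l in('boot_left_top','boot_middle_top','boot_right_top','cover_hinge','cover_edge','warmer','cover'):
        for d in search_frame(l,p)[:3]: print(l,round(d['p'],2),np.round(d['xy']),world(p,d['xy']).round(4))
E
```

```text
[ 0.20576953 -0.58954087  0.24044259] [-0.98437093  0.68847366 -0.76313794] 0.9994449451030878 0.0
side cam [ 0.6110467  -0.37702963  0.55078423]
boot_left_top 0.77 [237. 249.] [ 0.6109 -0.0223  0.0739]
boot_left_top 0.32 [148. 266.] [ 0.5135 -0.0649  0.1094]
boot_middle_top 0.94 [238. 296.] [ 0.6095 -0.0874  0.0731]
boot_right_top 0.73 [237. 343.] [ 0.6049 -0.1458  0.0745]
boot_right_top 0.48 [237. 295.] [ 0.608  -0.0869  0.0731]
cover_hinge 0.68 [234. 309.] [ 0.6033 -0.0936  0.0545]
cover_edge 0.75 [148. 269.] [ 0.5128 -0.0672  0.1078]
cover_edge 0.29 [234. 341.] [ 0.6019 -0.1432  0.0742]
warmer 0.91 [236. 307.] [ 0.6065 -0.0922  0.0567]
warmer 0.74 [236. 293.] [ 0.6069 -0.084   0.0734]
warmer 0.23 [148. 269.] [ 0.5135 -0.0676  0.1075]
cover 0.77 [148. 266.] [ 0.5133 -0.0643  0.1099]
top cam [0.58162059 0.0497274  0.71528452]
boot_left_top 0.65 [304. 225.] [ 0.6072 -0.0113  0.0746]
boot_middle_top 0.72 [348. 224.] [ 0.6076 -0.0745  0.0749]
boot_right_top 0.62 [387. 226.] [ 0.604  -0.1323  0.0748]
cover_hinge 0.72 [348. 218.] [ 0.6158 -0.0746  0.0747]
cover_edge 0.87 [378. 292.] [ 0.5196 -0.0917  0.1721]
warmer 0.69 [343. 217.] [ 0.6183 -0.0676  0.0732]
cover 0.97 [374. 292.] [ 0.5202 -0.0864  0.1719]
```

View pics/side0.png

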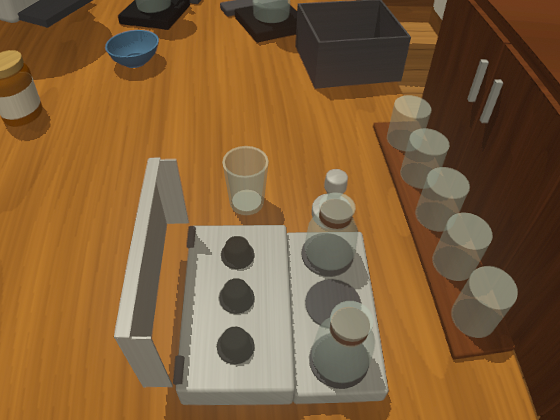

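View pics/top0.png

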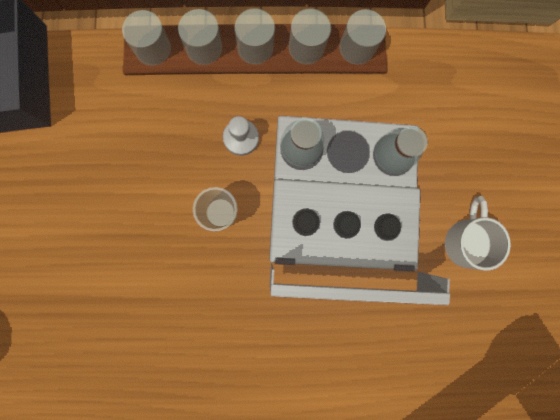

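Run:
```python
from h import *
for c in('side','top'):
    p=capture(c);f=p['frame'].astype(int)
    K=np.array([[p['fx'],0,p['cx']],[0,p['fy'],p['cy']],[0,0,1]])
    v,u=np.nonzero(p['z_map']>0); z=p['z_map'][v,u]
    n=cv2.undistortPoints(np.stack([u,v],1).astype(float)[:,None],K,np.array(p['distortion'],float))[:,0]
    X=(np.c_[n,np.ones(len(n))]*z[:,None]-np.array(p['t']))@np.array(p['R'])
    # boot tops
    m=(abs(X[:,2]-.0745)<.004)&(abs(X[:,0]-.607)<.03)&(X[:,1]<.04)&(X[:,1]>-.2)
    q=X[m]
    for y in(-.014,-.077,-.137):
        a=q[abs(q[:,1]-y)<.027]; 
        print(c,'boot',len(a),a.mean(0).round(4),((a.min(0)+a.max(0))/2).round(4),np.ptp(a,0).round(4))
    mk=masks_of('cover',p)
    if mk:
        a=X[mk[0]['region'][v,u]]; print('cover',np.percentile(a,[1,10,50,90,99],axis=0).round(3).tolist())
        e=a[a[:,2]>a[:,2].max()-.006]; print('edge',e[:,:2].min(0),e[:,:2].max(0), np.median(e,0));
```

```text
side boot 365 [ 0.6111 -0.0167  0.0734] [ 0.6111 -0.0155  0.0733] [0.0281 0.0278 0.0055]
side boot 446 [ 0.6064 -0.0784  0.0732] [ 0.6067 -0.0773  0.0732] [0.0285 0.0295 0.0053]
side boot 512 [ 0.6023 -0.1398  0.0735] [ 0.6023 -0.1392  0.0735] [0.0285 0.0276 0.006 ]
cover [[0.503, -0.182, 0.056], [0.508, -0.181, 0.072], [0.516, -0.082, 0.127], [0.534, 0.038, 0.172], [0.548, 0.04, 0.173]]
edge [ 0.50102127 -0.18293421] [0.54752644 0.04074651] [ 0.51482984 -0.09615204  0.17123612]
top boot 317 [ 0.6122 -0.0143  0.0741] [ 0.6127 -0.0147  0.0739] [0.0292 0.028  0.0067]
top boot 312 [ 0.6077 -0.0761  0.0742] [ 0.6075 -0.0762  0.0744] [0.0293 0.0282 0.0073]
top boot 294 [ 0.6031 -0.1376  0.0741] [ 0.6029 -0.1377  0.0739] [0.028  0.0267 0.0068]
cover [[0.504, -0.182, 0.056], [0.509, -0.18, 0.077], [0.518, -0.093, 0.171], [0.528, 0.02, 0.173], [0.543, 0.04, 0.174]]
edge [ 0.50207054 -0.18144902] [0.54861976 0.04014692] [ 0.51691057 -0.06979396  0.17187949]
```

The side view shows the three boots at about (237,249), (238,296) and (237,343), with the cover upright at the left near (148,266). The top view has the boots at (305,222), (347,224) and (387,227), a glass at (215,210) and a cup at (478,243). Both views put the boot tops at z≈0.074, in agreement with the text, and the row is yawed about -4.2°.

Run:
```python
from h import *
from scipy.spatial.transform import Rotation as Ro
s=sense();R=np.array(s['ee_rot']);print(R.round(3))
a=np.radians(-4.2)
T=np.array([[-np.sin(a),np.cos(a),0]]).T # row dir
for sg in(1,-1):
    y=np.array([-np.sin(a),np.cos(a),0])*sg;z=np.array([0,0,-1.]);x=np.cross(y,z)
    print(sg,(Ro.from_matrix(np.c_[x,y,z]@R.T).as_rotvec()).round(3))
p=capture('side')
K=np.array([[p['fx'],0,p['cx']],[0,p['fy'],p['cy']],[0,0,1]])
for c in('side','top'):
    p=capture(c)
    K=np.array([[p['fx'],0,p['cx']],[0,p['fy'],p['cy']],[0,0,1]])
    v,u=np.nonzero(p['z_map']>0); z=p['z_map'][v,u]
    n=cv2.undistortPoints(np.stack([u,v],1).astype(float)[:,None],K,np.array(p['distortion'],float))[:,0]
    X=(np.c_[n,np.ones(len(n))]*z[:,None]-np.array(p['t']))@np.array(p['R'])
    for l in('carafe_a','glass_a','cup_b','tamper','spoon'):
        for d in masks_of(l,p)[:2]:
            q=X[d['region'][v,u]]
            if len(q): print(c,l,round(d['p'],2),np.percentile(q,[2,98],axis=0).round(3).tolist())
```

```text
[[-0.944 -0.329 -0.   ]
 [-0.329  0.944 -0.   ]
 [ 0.     0.    -1.   ]]
1 [-0.    -0.    -0.409]
-1 [ 0.    -0.     2.733]Traceback (most recent call last):
  File "<stdin>", line 18, in <module>
ValueError: it knows: boot_left_top, boot_middle_top, boot_right_top, cover, cover_edge, cover_hinge, warmer
```

Run:
```python
from h import *
for c in('side','top'):
    p=capture(c)
    K=np.array([[p['fx'],0,p['cx']],[0,p['fy'],p['cy']],[0,0,1]])
    v,u=np.nonzero(p['z_map']>0); z=p['z_map'][v,u]
    n=cv2.undistortPoints(np.stack([u,v],1).astype(float)[:,None],K,np.array(p['distortion'],float))[:,0]
    X=(np.c_[n,np.ones(len(n))]*z[:,None]-np.array(p['t']))@np.array(p['R'])
    for l,(a,b,d,e) in dict(cup=(.52,.68,-.36,-.21),glass=(.56,.72,.05,.2),carafe=(.65,.82,-.24,.05)).items():
        q=X[(X[:,0]>a)&(X[:,0]<b)&(X[:,1]>d)&(X[:,1]<e)&(X[:,2]>.085)]
        if len(q):print(c,l,len(q),np.percentile(q,[2,98],axis=0).round(3).tolist())
```

```text
side glass 100 [[0.6, 0.087, 0.085], [0.66, 0.146, 0.087]]
side carafe 4928 [[0.691, -0.183, 0.086], [0.748, 0.003, 0.129]]
top glass 223 [[0.601, 0.087, 0.085], [0.661, 0.147, 0.088]]
top carafe 2816 [[0.693, -0.173, 0.086], [0.747, 0.015, 0.131]]
```

>>> drive_tool --pt "0 20 25 10 0 0 -0.08" --pt "0 20 25 10 0 0 -0.08" --pt "0 20 25 5 0 0 -0.08" --pt "0 25 30 0 0 0 -0.08" --pt "0 25 30 0 0 0 -0.089"

```text
time_s: 1.62
tcp_pos: [0.3167, -0.4541, 0.2672]
ee_rot: [[-0.997, 0.078, 0.001], [0.078, 0.997, -0.001], [-0.001, -0.001, -1.0]]
wrist_force: [1.0, -0.4, -0.1]
gripper_width: 0.708
gripper_force: 0.0
```

>>> drive_tool --pt "0 26 28 0 0 0 0" --pt "0 26 28 0 0 0 0" --pt "0 26 28 0 0 0 0" --pt "0 26 28 0 0 0 0" --pt "0 26 28 0 0 0 0"

```text
time_s: 2.03
tcp_pos: [0.447, -0.3135, 0.267]
ee_rot: [[-0.997, 0.073, 0.001], [0.073, 0.997, -0.0], [-0.001, -0.0, -1.0]]
wrist_force: [-0.2, -0.1, 0.4]
gripper_width: 0.325
gripper_force: 0.0
```

>>> drive_tool --pt "0 26 28 0 0 0 0" --pt "0 26 28 0 0 0 0" --pt "0 26 28 0 0 0 0" --pt "0 26 28 0 0 0 0" --pt "0 26 28 0 0 0 0"

```text
time_s: 2.45
tcp_pos: [0.577, -0.1734, 0.2668]
ee_rot: [[-0.997, 0.073, 0.001], [0.073, 0.997, -0.0], [-0.001, -0.0, -1.0]]
wrist_force: [0.4, -0.7, -0.1]
gripper_width: 0.018
gripper_force: 0.0
```

>>> drive_tool --pt "0 20 28 0 0 0 0" --pt "0 0 0 0 0 0 0" --pt "0 0 0 0 0 0 0"

```text
time_s: 2.7
tcp_pos: [0.5968, -0.1454, 0.2659]
ee_rot: [[-0.998, 0.07, -0.001], [0.07, 0.998, 0.0], [0.001, -0.0, -1.0]]
wrist_force: [-0.3, -0.4, -1.2]
gripper_width: 0.007
gripper_force: 0.0
```

>>> drive_tool --pt "0 6 7 -40 0 0 0" --pt "0 0 0 -40 0 0 0" --pt "0 0 0 -40 0 0 0" --pt "0 0 0 -25 0 0 0" --pt "0 0 0 -15 0 0 0"

```text
time_s: 3.12
tcp_pos: [0.5989, -0.141, 0.1028]
ee_rot: [[-0.997, 0.075, -0.007], [0.075, 0.997, 0.0], [0.007, 0.0, -1.0]]
wrist_force: [-0.3, -0.1, -0.1]
gripper_width: 0.009
gripper_force: 0.0
```

>>> drive_tool --pt "0 0 0 0 0 0 0" --pt "0 0 0 0 0 0 0" --pt "0 0 0 0 0 0 0"

```text
time_s: 3.37
tcp_pos: [0.6028, -0.1408, 0.1083]
ee_rot: [[-0.997, 0.074, 0.003], [0.074, 0.997, -0.001], [-0.003, -0.0, -1.0]]
wrist_force: [0.1, -0.4, 0.9]
gripper_width: 0.002
gripper_force: 0.0
```

Run:
```python
from h import *
p=capture('side');cv2.imwrite('pics/s1.png',cv2.resize(p['frame'][120:420,80:400,::-1],None,fx=2,fy=2))
print(sense()['tcp_pos'],sense()['wrist_force'])
```

```text
[ 0.60303109 -0.14066246  0.10867315] [0.90528141 0.58359137 0.26132294]
```

View pics/s1.png

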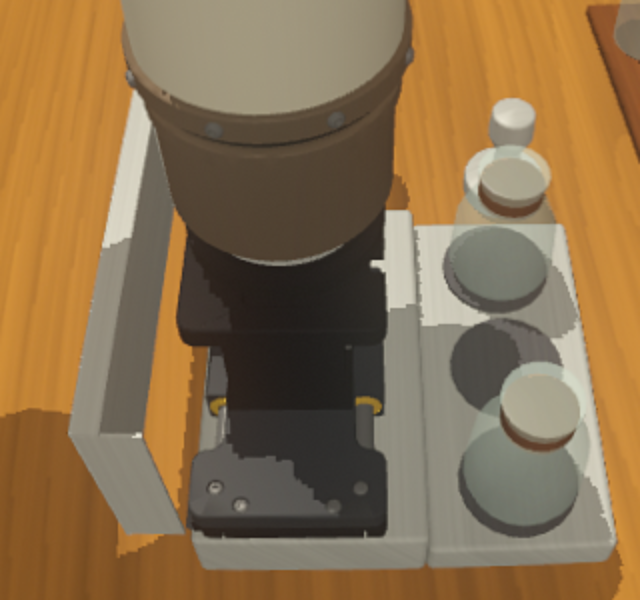

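The gripper sits over the right boot (crop about (290,500)), clear of the cover skirts and the carafes. Next I press down in small steps.

>>> drive_tool --pt "0 0 2 -4 0 0 0" --pt "0 0 0 -4 0 0 0" --pt "0 0 0 -2 0 0 0" --pt "0 0 0 0 0 0 0" --pt "0 0 0 0 0 0 0"

```text
time_s: 3.83
tcp_pos: [0.6019, -0.138, 0.0965]
ee_rot: [[-0.997, 0.073, -0.0], [0.073, 0.997, -0.0], [0.0, -0.0, -1.0]]
wrist_force: [0.1, 0.1, 0.9]
gripper_width: 0.004
gripper_force: 0.0
```

>>> drive_tool --pt "0 0 0 -2 0 0 0" --pt "0 0 0 -2 0 0 0" --pt "0 0 0 -2 0 0 0" --pt "0 0 0 0 0 0 0"

```text
time_s: 4.17
tcp_pos: [0.6022, -0.1381, 0.0906]
ee_rot: [[-0.997, 0.073, 0.0], [0.073, 0.997, -0.0], [-0.0, -0.0, -1.0]]
wrist_force: [-0.5, 0.2, 2.0]
gripper_width: 0.003
gripper_force: 0.4
```

>>> drive_tool --pt "0 0 0 -1 0 0 0" --pt "0 0 0 -1 0 0 0" --pt "0 0 0 0 0 0 0"

```text
time_s: 4.42
tcp_pos: [0.6022, -0.1381, 0.0895]
ee_rot: [[-0.997, 0.073, 0.001], [0.073, 0.997, -0.0], [-0.001, -0.0, -1.0]]
wrist_force: [-1.4, 0.9, 6.0]
gripper_width: 0.005
gripper_force: 3.0
```

>>> drive_tool --pt "0 0 0 10 0 0 0" --pt "0 0 0 5 0 0 0" --pt "0 2 25 0 0 0 0" --pt "0 2.5 25 0 0 0 0" --pt "0 0 12 0 0 0 0"

```text
time_s: 4.83
tcp_pos: [0.6069, -0.0744, 0.1041]
ee_rot: [[-0.997, 0.072, 0.001], [0.072, 0.997, 0.0], [-0.001, 0.0, -1.0]]
wrist_force: [-1.5, -0.4, -0.1]
gripper_width: 0.004
gripper_force: 0.0
```

>>> drive_tool --pt "0 0 0 0 0 0 0" --pt "0 0 0 -4 0 0 0" --pt "0 0 0 -4 0 0 0" --pt "0 0 0 0 0 0 0"

```text
time_s: 5.17
tcp_pos: [0.6055, -0.0769, 0.0943]
ee_rot: [[-0.997, 0.074, -0.002], [0.074, 0.997, -0.0], [0.002, -0.0, -1.0]]
wrist_force: [-0.0, 0.8, -0.2]
gripper_width: 0.005
gripper_force: 0.0
```

>>> drive_tool --pt "0 0 0 -2 0 0 0" --pt "0 0 0 -2 0 0 0" --pt "0 0 0 -1 0 0 0" --pt "0 0 0 0 0 0 0"

```text
time_s: 5.5
tcp_pos: [0.6064, -0.0765, 0.0903]
ee_rot: [[-0.997, 0.074, -0.0], [0.074, 0.997, -0.0], [0.0, -0.0, -1.0]]
wrist_force: [-0.9, -0.1, 0.8]
gripper_width: 0.004
gripper_force: 0.4
```

>>> drive_tool --pt "0 0 0 -1 0 0 0" --pt "0 0 0 -1 0 0 0" --pt "0 0 0 0 0 0 0"

```text
time_s: 5.75
tcp_pos: [0.6066, -0.0761, 0.0885]
ee_rot: [[-0.997, 0.073, 0.0], [0.073, 0.997, -0.0], [-0.0, -0.0, -1.0]]
wrist_force: [0.1, -1.2, 0.4]
gripper_width: 0.004
gripper_force: 0.4
```

>>> drive_tool --pt "0 0 0 -1 0 0 0" --pt "0 0 0 -1 0 0 0" --pt "0 0 0 0 0 0 0"

```text
time_s: 6.0
tcp_pos: [0.6066, -0.076, 0.0864]
ee_rot: [[-0.997, 0.073, 0.0], [0.073, 0.997, 0.0], [-0.0, 0.0, -1.0]]
wrist_force: [1.2, -1.0, -0.3]
gripper_width: 0.007
gripper_force: 0.5
```

>>> drive_tool --pt "0 0 0 -1 0 0 0" --pt "0 0 0 -1 0 0 0" --pt "0 0 0 0 0 0 0"

```text
time_s: 6.25
tcp_pos: [0.6066, -0.076, 0.0845]
ee_rot: [[-0.997, 0.073, 0.0], [0.073, 0.997, -0.0], [-0.0, -0.0, -1.0]]
wrist_force: [0.2, -0.4, 1.0]
gripper_width: 0.001
gripper_force: 0.5
```

>>> drive_tool --pt "0 0 0 -1 0 0 0" --pt "0 0 0 -1 0 0 0" --pt "0 0 0 0 0 0 0"

```text
time_s: 6.5
tcp_pos: [0.6066, -0.076, 0.0837]
ee_rot: [[-0.997, 0.073, 0.0], [0.073, 0.997, -0.0], [-0.0, -0.0, -1.0]]
wrist_force: [-2.0, 0.2, 7.2]
gripper_width: 0.004
gripper_force: 3.8
```

Right is off: it went firm at 3 mm. Middle is on: it stayed soft until 9 mm. I'll click the middle one.

>>> drive_tool --pt "0 0 0 -1.5 0 0 0" --pt "0 0 0 -1.5 0 0 0" --pt "0 0 0 -1 0 0 0" --pt "0 0 0 0 0 0 0"

```text
time_s: 6.83
tcp_pos: [0.6066, -0.0761, 0.08]
ee_rot: [[-0.997, 0.073, 0.001], [0.073, 0.997, -0.0], [-0.001, -0.0, -1.0]]
wrist_force: [-3.4, -0.3, 9.4]
gripper_width: 0.005
gripper_force: 4.4
```

>>> drive_tool --pt "0 0 0 -1 0 0 0" --pt "0 0 0 -0.8 0 0 0" --pt "0 0 0 0 0 0 0" --pt "0 0 0 0 0 0 0"

```text
time_s: 7.17
tcp_pos: [0.6066, -0.0761, 0.0784]
ee_rot: [[-0.997, 0.072, 0.001], [0.072, 0.997, -0.0], [-0.001, -0.0, -1.0]]
wrist_force: [-3.0, 0.7, 8.7]
gripper_width: 0.003
gripper_force: 4.6
```

>>> drive_tool --pt "0 0 0 -0.7 0 0 0" --pt "0 0 0 0 0 0 0" --pt "0 0 0 0 0 0 0"

```text
time_s: 7.42
tcp_pos: [0.6066, -0.0761, 0.0778]
ee_rot: [[-0.997, 0.072, 0.001], [0.072, 0.997, -0.0], [-0.001, -0.0, -1.0]]
wrist_force: [-2.6, 0.4, 9.2]
gripper_width: 0.005
gripper_force: 4.7
```

>>> drive_tool --pt "0 0 0 -0.7 0 0 0" --pt "0 0 0 0 0 0 0" --pt "0 0 0 0 0 0 0"

```text
time_s: 7.67
tcp_pos: [0.6067, -0.076, 0.0773]
ee_rot: [[-0.997, 0.072, 0.001], [0.072, 0.997, -0.0], [-0.001, -0.0, -1.0]]
wrist_force: [-3.3, 0.0, 10.8]
gripper_width: 0.01
gripper_force: 5.0
```

>>> drive_tool --pt "0 0 0 3 0 0 0" --pt "0 0 0 4 0 0 0" --pt "0 0 0 3.5 0 0 0" --pt "0 0 0 0 0 0 0" --pt "0 0 0 0 0 0 0"

```text
time_s: 8.08
tcp_pos: [0.6066, -0.0761, 0.0872]
ee_rot: [[-0.997, 0.073, 0.001], [0.073, 0.997, -0.0], [-0.001, -0.0, -1.0]]
wrist_force: [-1.7, -0.6, 6.4]
gripper_width: 0.003
gripper_force: 3.4
```

Firm at about 5 mm now, so the middle one is off. On to the left boot.

>>> drive_tool --pt "0 0 0 10 0 0 0" --pt "0 0 0 8 0 0 0" --pt "0 2 25 0 0 0 0" --pt "0 2.5 25 0 0 0 0" --pt "0 0 11.5 0 0 0 0"

```text
time_s: 8.5
tcp_pos: [0.6116, -0.0126, 0.1045]
ee_rot: [[-0.997, 0.072, 0.001], [0.072, 0.997, 0.001], [-0.001, 0.001, -1.0]]
wrist_force: [0.9, -0.3, -0.4]
gripper_width: 0.002
gripper_force: 0.0
```

>>> drive_tool --pt "0 0 0 0 0 0 0" --pt "0 0 0 -4 0 0 0" --pt "0 0 0 -4 0 0 0" --pt "0 0 0 -3 0 0 0" --pt "0 0 0 0 0 0 0"

```text
time_s: 8.92
tcp_pos: [0.6104, -0.0154, 0.0918]
ee_rot: [[-0.997, 0.074, -0.002], [0.074, 0.997, -0.0], [0.002, -0.0, -1.0]]
wrist_force: [-0.3, -0.3, 0.1]
gripper_width: 0.003
gripper_force: 0.4
```

>>> drive_tool --pt "0 0 0 -2 0 0 0" --pt "0 0 0 -2 0 0 0" --pt "0 0 0 0 0 0 0" --pt "0 0 0 0 0 0 0"

```text
time_s: 9.25
tcp_pos: [0.6109, -0.0149, 0.0888]
ee_rot: [[-0.997, 0.073, -0.0], [0.073, 0.997, -0.0], [0.0, -0.0, -1.0]]
wrist_force: [-0.3, -0.4, 1.3]
gripper_width: 0.005
gripper_force: 0.4
```

>>> drive_tool --pt "0 0 0 -1 0 0 0" --pt "0 0 0 -1 0 0 0" --pt "0 0 0 0 0 0 0"

```text
time_s: 9.5
tcp_pos: [0.6111, -0.0146, 0.0868]
ee_rot: [[-0.997, 0.073, 0.0], [0.073, 0.997, -0.0], [-0.0, -0.0, -1.0]]
wrist_force: [-0.7, -1.9, 0.5]
gripper_width: 0.011
gripper_force: 0.5
```

Left is soft at 6 mm, so it is on too.

>>> drive_tool --pt "0 0 0 -1.5 0 0 0" --pt "0 0 0 -1.5 0 0 0" --pt "0 0 0 -1 0 0 0" --pt "0 0 0 0 0 0 0"

```text
time_s: 9.83
tcp_pos: [0.6112, -0.0146, 0.0839]
ee_rot: [[-0.997, 0.073, 0.001], [0.073, 0.997, -0.0], [-0.001, -0.0, -1.0]]
wrist_force: [-2.7, -0.9, 7.5]
gripper_width: 0.003
gripper_force: 3.8
```

>>> drive_tool --pt "0 0 0 -1.5 0 0 0" --pt "0 0 0 -1.5 0 0 0" --pt "0 0 0 -1 0 0 0" --pt "0 0 0 0 0 0 0"

```text
time_s: 10.17
tcp_pos: [0.6112, -0.0145, 0.0803]
ee_rot: [[-0.997, 0.072, 0.001], [0.072, 0.997, -0.0], [-0.001, -0.0, -1.0]]
wrist_force: [-2.7, -0.2, 8.1]
gripper_width: 0.008
gripper_force: 4.3
```

>>> drive_tool --pt "0 0 0 -1 0 0 0" --pt "0 0 0 -1 0 0 0" --pt "0 0 0 0 0 0 0" --pt "0 0 0 0 0 0 0"

```text
time_s: 10.5
tcp_pos: [0.6112, -0.0146, 0.0785]
ee_rot: [[-0.997, 0.072, 0.001], [0.072, 0.997, -0.0], [-0.001, -0.0, -1.0]]
wrist_force: [-3.2, -0.3, 9.0]
gripper_width: 0.005
gripper_force: 4.6
```

>>> drive_tool --pt "0 0 0 -0.8 0 0 0" --pt "0 0 0 -0.7 0 0 0" --pt "0 0 0 0 0 0 0" --pt "0 0 0 0 0 0 0"

```text
time_s: 10.83
tcp_pos: [0.6112, -0.0146, 0.0773]
ee_rot: [[-0.997, 0.072, 0.001], [0.072, 0.997, -0.0], [-0.001, -0.0, -1.0]]
wrist_force: [-3.5, 0.1, 10.4]
gripper_width: 0.005
gripper_force: 5.1
```

>>> drive_tool --pt "0 0 0 3 0 0 0" --pt "0 0 0 4 0 0 0" --pt "0 0 0 3.5 0 0 0" --pt "0 0 0 0 0 0 0" --pt "0 0 0 0 0 0 0"

```text
time_s: 11.25
tcp_pos: [0.6112, -0.0146, 0.0873]
ee_rot: [[-0.997, 0.073, 0.001], [0.073, 0.997, -0.0], [-0.001, -0.0, -1.0]]
wrist_force: [-2.3, -0.8, 8.0]
gripper_width: 0.002
gripper_force: 3.4
```

All three are off. Now I go up and behind the cover.

>>> drive_tool --pt "0 0 0 30 0 0 0" --pt "0 0 0 40 0 0 0" --pt "0 0 0 40 0 0 0" --pt "0 0 0 40 0 0 0" --pt "0 0 0 20 0 0 0"

```text
time_s: 11.67
tcp_pos: [0.6128, -0.0144, 0.2616]
ee_rot: [[-0.997, 0.072, 0.009], [0.072, 0.997, 0.001], [-0.009, 0.001, -1.0]]
wrist_force: [1.7, -0.4, 1.2]
gripper_width: 0.006
gripper_force: 0.0
```

>>> drive_tool --pt "0 -30 -12 0 0 0 0" --pt "0 -35 -14 0 0 0 0" --pt "0 -35 -14 0 0 0 0" --pt "0 -30 -14 0 0 0 0" --pt "0 0 0 0 0 0 0"

```text
time_s: 12.08
tcp_pos: [0.4755, -0.07, 0.2558]
ee_rot: [[-0.997, 0.075, -0.003], [0.075, 0.997, 0.001], [0.003, 0.001, -1.0]]
wrist_force: [-0.0, 0.8, -0.8]
gripper_width: 0.007
gripper_force: 0.0
```

>>> drive_tool --pt "0 0 0 -25 0 0 0" --pt "0 0 0 -30 0 0 0" --pt "0 0 0 -20 0 0 0" --pt "0 0 0 0 0 0 0" --pt "0 0 0 0 0 0 0"

```text
time_s: 12.5
tcp_pos: [0.481, -0.0685, 0.1804]
ee_rot: [[-0.997, 0.073, -0.002], [0.073, 0.997, -0.001], [0.002, -0.001, -1.0]]
wrist_force: [0.9, 0.7, 0.3]
gripper_width: 0.006
gripper_force: 0.0
```

>>> drive_tool --pt "0 4 0 -5 0 0 0" --pt "0 5 0 -4 0 0 0" --pt "0 5 0 0 0 0 0" --pt "0 4 0 0 0 0 0" --pt "0 4 0 0 0 0 0"

```text
time_s: 12.92
tcp_pos: [0.5033, -0.0686, 0.1722]
ee_rot: [[-0.997, 0.073, -0.001], [0.073, 0.997, -0.0], [0.001, -0.0, -1.0]]
wrist_force: [-1.5, -0.2, 1.8]
gripper_width: 0.001
gripper_force: 1.0
```

>>> drive_tool --pt "0 5 0 2 0 0 0" --pt "0 6 0 2 0 0 0" --pt "0 6 -1 1 0 0 0" --pt "0 6 0 1 0 0 0" --pt "0 6 -1 0.5 0 0 0"

```text
time_s: 13.33
tcp_pos: [0.5328, -0.0705, 0.1786]
ee_rot: [[-0.997, 0.073, 0.001], [0.073, 0.997, 0.0], [-0.0, 0.0, -1.0]]
wrist_force: [-1.3, 0.9, -0.1]
gripper_width: 0.005
gripper_force: 0.6
```

Run:
```python
from h import *
p=capture('side');cv2.imwrite('pics/s2.png',p['frame'][:,:,::-1])
print(sense()['tcp_pos'],sense()['wrist_force'])
```

```text
[ 0.53418723 -0.07060792  0.17866563] [1.69064073 0.12864928 0.13616726]
```

View pics/s2.png

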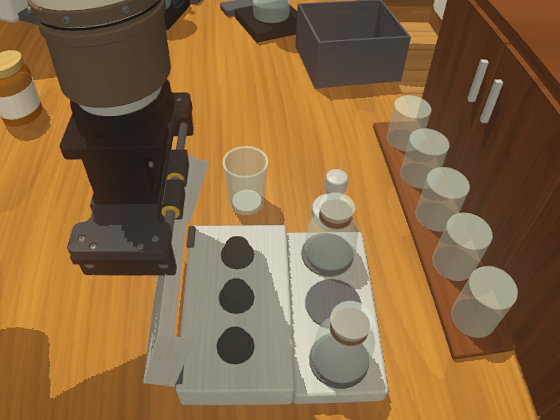

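The cover is following the fingers: its edge has moved from column 150 to about 195, roughly 72° open. Everything else stands in place, so I continue along the arc.

>>> drive_tool --pt "0 7 -1 -0.5 0 0 0" --pt "0 8 0 -1 0 0 0" --pt "0 8 -1 -1.5 0 0 0" --pt "0 9 0 -2.5 0 0 0" --pt "0 8 -1 -2.5 0 0 0"

```text
time_s: 13.8
tcp_pos: [0.5734, -0.0736, 0.1703]
ee_rot: [[-0.997, 0.073, 0.001], [0.073, 0.997, -0.0], [-0.001, 0.0, -1.0]]
wrist_force: [-0.0, 0.9, 2.2]
gripper_width: 0.001
gripper_force: 0.7
```

>>> drive_tool --pt "0 8 -1 -4 0 0 0" --pt "0 8 0 -4 0 0 0" --pt "0 7 -1 -5 0 0 0" --pt "0 7 0 -5.5 0 0 0" --pt "0 0 0 0 0 0 0"

```text
time_s: 14.22
tcp_pos: [0.6024, -0.0756, 0.1497]
ee_rot: [[-0.997, 0.074, -0.002], [0.074, 0.997, 0.0], [0.002, -0.0, -1.0]]
wrist_force: [-1.0, 0.0, 0.2]
gripper_width: 0.004
gripper_force: 0.0
```

>>> drive_tool --pt "0 7 -0.5 -6 0 0 0" --pt "0 6 -0.5 -6 0 0 0" --pt "0 6 -0.5 -7 0 0 0" --pt "0 5 -0.5 -7 0 0 0" --pt "0 0 0 0 0 0 0"

```text
time_s: 14.63
tcp_pos: [0.6261, -0.0776, 0.1236]
ee_rot: [[-0.997, 0.073, -0.003], [0.073, 0.997, 0.0], [0.003, -0.0, -1.0]]
wrist_force: [0.3, 0.5, -0.4]
gripper_width: 0.008
gripper_force: 0.0
```

>>> drive_tool --pt "0 4 0 -5 0 0 0" --pt "0 3 0 -4 0 0 0" --pt "0 2 0 -3 0 0 0" --pt "0 0 0 0 0 0 0"

```text
time_s: 14.97
tcp_pos: [0.635, -0.0775, 0.113]
ee_rot: [[-0.997, 0.073, -0.001], [0.073, 0.997, 0.0], [0.001, -0.0, -1.0]]
wrist_force: [-0.4, -1.1, 0.4]
gripper_width: 0.004
gripper_force: 0.0
```

>>> drive_tool --pt "0 0 0 -2 0 0 0" --pt "0 0 0 -2 0 0 0" --pt "0 0 0 -1 0 0 0" --pt "0 0 0 0 0 0 0"

```text
time_s: 15.3
tcp_pos: [0.6348, -0.0775, 0.1088]
ee_rot: [[-0.997, 0.073, -0.0], [0.073, 0.997, 0.0], [0.0, 0.0, -1.0]]
wrist_force: [-0.3, -0.5, -0.1]
gripper_width: 0.004
gripper_force: 0.0
```

>>> drive_tool --pt "0 0 0 -1 0 0 0" --pt "0 0 0 -1 0 0 0" --pt "0 0 0 0 0 0 0" --pt "0 0 0 0 0 0 0"

```text
time_s: 15.63
tcp_pos: [0.6352, -0.0776, 0.1075]
ee_rot: [[-0.997, 0.073, 0.001], [0.073, 0.997, -0.0], [-0.001, -0.0, -1.0]]
wrist_force: [-1.2, 0.9, 3.3]
gripper_width: 0.012
gripper_force: 1.8
```

>>> drive_tool --pt "0 0 0 -0.8 0 0 0" --pt "0 0 0 -0.7 0 0 0" --pt "0 0 0 0 0 0 0" --pt "0 0 0 0 0 0 0"

```text
time_s: 15.97
tcp_pos: [0.6352, -0.0775, 0.1074]
ee_rot: [[-0.997, 0.072, 0.001], [0.072, 0.997, -0.0], [-0.001, -0.0, -1.0]]
wrist_force: [-3.7, 1.7, 10.2]
gripper_width: 0.003
gripper_force: 4.8
```

Run:
```python
from h import *
p=capture('side');cv2.imwrite('pics/s3.png',p['frame'][:,:,::-1])
print(sense()['tcp_pos'],sense()['wrist_force'])
```

```text
[ 0.63519945 -0.07755333  0.10738298] [-3.13955624  1.43371965  9.80519266]
```

View pics/s3.png

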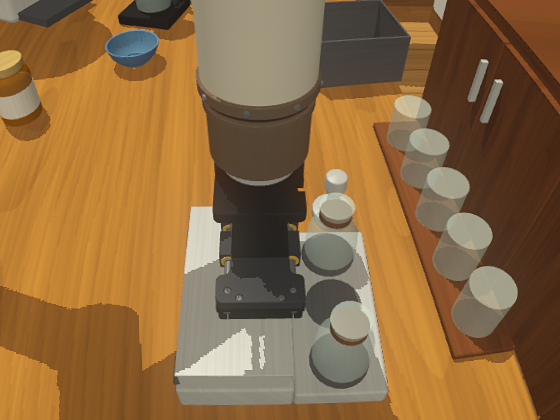

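The cover lies level over the boots (edge near column 295) and the stop is felt at 10 N with the face at z≈0.088. Now I retreat straight up and check.

>>> drive_tool --pt "0 0 0 10 0 0 0" --pt "0 0 0 30 0 0 0" --pt "0 0 0 40 0 0 0" --pt "0 0 0 40 0 0 0" --pt "0 0 0 0 0 0 0"

```text
time_s: 16.43
tcp_pos: [0.6393, -0.0781, 0.2353]
ee_rot: [[-0.997, 0.072, 0.017], [0.072, 0.997, -0.001], [-0.017, -0.0, -1.0]]
wrist_force: [0.4, 0.4, 1.3]
gripper_width: 0.008
gripper_force: 0.0
```

>>> drive_tool --pt "0 -40 0 10 0 0 0" --pt "0 -40 0 0 0 0 0" --pt "0 -40 0 0 0 0 0" --pt "0 0 0 0 0 0 0" --pt "0 0 0 0 0 0 0"

```text
time_s: 16.85
tcp_pos: [0.5128, -0.0778, 0.2357]
ee_rot: [[-0.997, 0.073, 0.0], [0.073, 0.997, 0.0], [-0.0, 0.0, -1.0]]
wrist_force: [0.2, 0.5, 0.4]
gripper_width: 0.009
gripper_force: 0.0
```

Run:
```python
from h import *
p=capture('side')
K=np.array([[p['fx'],0,p['cx']],[0,p['fy'],p['cy']],[0,0,1]])
v,u=np.nonzero(p['z_map']>0); z=p['z_map'][v,u]
n=cv2.undistortPoints(np.stack([u,v],1).astype(float)[:,None],K,np.array(p['distortion'],float))[:,0]
X=(np.c_[n,np.ones(len(n))]*z[:,None]-np.array(p['t']))@np.array(p['R'])
q=X[(X[:,0]>.555)&(X[:,0]<.65)&(X[:,1]<.01)&(X[:,1]>-.17)&(X[:,2]>.06)&(X[:,2]<.12)]
c=np.linalg.lstsq(np.c_[q[:,:2]-q[:,:2].mean(0),np.ones(len(q))],q[:,2],rcond=None)[0];print(len(q),c, sense()['tcp_pos'])
```

```text
11958 [ 8.10397019e-05 -6.54629049e-04  8.78674659e-02] [ 0.51478099 -0.07764789  0.23602391]
```

The cover is level (slope about 0) at z = 0.088, so it is shut.

```bash
python3 -c "
from station import *
print(finish_job())"
```

```text
the job is handed in; nothing more can be done
None
```

The job is handed in: the left and middle plates were on and are now switched off, the right was already off and was not clicked, and the cover is shut; the judge gave no verdict.

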